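# Check in the capillary dies

### The arm

A 6-joint arm with a two-finger parallel gripper is mounted at the origin on a cart in front of the work surface, level with it; the furniture and walls round the work are solid. World frame = base frame: x ahead of the robot, y to its left, z up, the work surface at z = 0. Lengths are in m, angles in rad, forces in N, time in s.
With the tool pointing down it reaches from about 0.425 to 0.95 m from the base axis. Payload 3.5 kg.
Tool frame: the origin (TCP) lies at the very end of the fingers, on their centre line; the grasp point (between the pads) lies ctrl.grip_point_offset behind it (ctrl.grip_point_offset is the distance from the TCP to the grasp point, in m); z points along the fingers, y is the line along which they close (so a half turn about z gives the same grasp; the last joint's range is limited). The gripper opens to 85 mm and grips with 20 to 120 N. Pads are 22 mm wide; open, the fingers measure 114 mm over their backs; the gripper's body (76 mm by 85 mm) begins 54 mm behind the grasp point. The pads swing forward as they close: fully open they stand 13 mm farther back than shut.
Start: joints at [-1.402, 0.286, 1.577, -0, 1.279, -0.15], TCP at [0.212, -0.641, 0.231] pointing down, gripper open.
Joint ranges: [-2.77, 2.77], [-0.9, 2.22], [0.21, 2.48], [-1.53, 4.67], [0.24, 2.81], [-2.84, 2.84]. Speed limits (rad/s): [2.79, 2.79, 3.14, 3.14, 3.14, 3.14].

### API

Orientations are given as a unit quaternion [w, x, y, z].
In Python, from workcell import ctrl gives the robot as it stands. Calls block until the motion is done:
- ctrl.move_to(position, orientation): joint-space move of the TCP to a pose.
- ctrl.servo_line(position, rotation=None, v=0.15): straight line of the TCP; rotation=None keeps the orientation; v is the mean speed in m/s.
- ctrl.move_joints(angles): joint-space move.
- ctrl.gripper_to(opening, grip_force=None): opening from 0.0 (shut) to 1.0 (fully open); grip_force is the grip in N (None keeps the last); returns when the fingers have stopped.
- ctrl.dwell(seconds).
- ctrl.inverse_kinematics(position, orientation): joint angles nearest the present ones, or None.
- ctrl.camera(name): name is "scene" or "top" or "wrist"; returns the picture (420x560x3 uint8, red, green, blue); there is no depth.
- ctrl.camera_info(name): a dict with "fov_y" (degrees; the focal length in pixels is half the picture's height over the tangent of half this angle, whatever the lens; pixels are square), "cx", "cy" (the principal point, pixels), "position" and "attitude" of the camera in the world. Camera axes: x right, y down, z forward; pixel columns grow to the right and rows downward; lengths in m; the calibration is good to about 2 mm. A picture is of the moment at which its call begins: read the wrist's pose just before it. camera_info takes no time and is no camera call; for the wrist camera it gives the pose at the moment of the call.
A pose or a line that the arm cannot do raises ctrl.Unreachable and nothing moves.
- ctrl.hand_in(): hands the job in; it is judged then, once.
Readings, each from a call of its own:
- ctrl.get_t(): time.
- ctrl.get_qpos(): joint angles.
- ctrl.get_qd(): joint speeds.
- ctrl.get_joint_efforts(): joint torques, N m.
- ctrl.get_tcp_pos(): TCP position.
- ctrl.get_tool_rot(): TCP orientation.
- ctrl.get_wrist_force(): force on the tool from outside, world axes, zero at the start.
- ctrl.get_ft_torque(): the same for the moment, N m.
- ctrl.get_width(): opening from 0.0 (shut) to 1.0 (fully open).
- ctrl.get_gripper_force(): force on a finger pad.
Only numpy, scipy, OpenCV 4.12 (cv2) and the standard library are available. Lean on these libraries where they do the work, as an engineer would, in place of code of your own. Each camera call takes 0.05 s, during which the arm holds its last target. There are 200 camera calls.

### The job

Check in the three capillary dies on the four-place rack: with shut fingertips press lightly on the top of each die, one after the other, the lowest die first, then the middle one, then the tallest, until the nest under it is fully down and flush with the rack, where it stays. Do not pick anything up; leave the dies standing in their nests, leave the vial and its nest untouched and raised, and do not disturb anything else on the bench.

Things in the scene. Friction and masses are not known exactly. Their poses are not given: they have to be found in the camera images.
- die_rack: Aluminium rack 84 x 310 x 28 mm, fixed; origin: centre of underside, y along the row, z up. Four round black nests, 52 mm wide, at y = +-37.5, +-112.5 mm. Each is a cup with a 2.5 mm rim; it starts with its rim 8 mm above the rack's top, slides 8 mm straight down (about 2.5 N push on a die, under 5 N) to a hard stop, rim flush with the rack (do not ram it), and stays where it is left.
- die_low: Capillary die, grey steel, the lowest and widest: 38 mm across, 18 mm high, top presents a flat 38 mm contact. Origin: centre of its underside, z up. Loose in one of die_rack's nests (which one varies), up to 8 mm off the nest's centre; underside 33.5 mm above the worktop while the nest is raised, 25.5 mm when fully down.
- die_mid: Capillary die, dull brass, middle height: 32 mm across, 30 mm high, top presents a flat 32 mm contact. Origin: centre of its underside, z up. Loose in one of die_rack's nests (which one varies), up to 8 mm off the nest's centre; underside 33.5 mm above the worktop while the nest is raised, 25.5 mm when fully down.
- die_tall: Capillary die, grey steel, the tallest and slimmest: 26 mm across, 45 mm high, top presents a flat 26 mm contact. Origin: centre of its underside, z up. Loose in one of die_rack's nests (which one varies), up to 8 mm off the nest's centre; underside 33.5 mm above the worktop while the nest is raised, 25.5 mm when fully down.
- vial: Clear sample vial with a white screw cap, 41 mm across, 73 mm high, in the remaining nest; not a die, to be left alone. Origin: centre of its underside, z up; underside 33.5 mm above the worktop, and so it must stay.
- hex_keys: Folding hex-key set, orange and black, 24 x 92 x 18 mm, loose on the bench in front of the rack; leave alone. Origin: centre of its underside.
- weigh_boat: White plastic weighing boat, 64 x 86 x 24 mm, loose on the bench behind the rack; leave alone. Origin: centre of its underside.
- rheometer_corner (a point): The near right corner of the big rheometer's base, on the worktop; fixed. The machine, over 1 m tall and solid, fills everything more than 10 mm to the left (+y) and beyond (+x) of this point; keep the arm out of it, also on the way from its start.
Mind the look-alikes: they are no part of the job. What is shaped like the die_low but red is not meant. What is shaped like the die_tall but turquoise is not meant.

How it is judged:
On the way, in this order (a step that is already met when the one before it is completed fails the run):
1. the lowest die has been pressed down with its nest (z of die_low in the frame of die_rack below 0.0275 m), for 0.1 s.
2. the middle die has been pressed down with its nest (z of die_mid in the frame of die_rack below 0.0275 m), for 0.1 s.
3. the tallest die has been pressed down with its nest (z of die_tall in the frame of die_rack below 0.0275 m), for 0.1 s.
At the end, for the whole second after the job is handed in: All three dies are down with their nests (within 2 mm of the stop), upright within 0.15 rad, at rest and still in the nests where they started; the vial stands upright on its raised nest (z of each of die_low, die_mid, die_tall in the frame of die_rack below 0.0275 m and z of vial in the frame of die_rack above 0.0315 m and angle between each of die_low, die_mid, die_tall, vial's own z axis and vertical below 0.15 rad and linear speed of each of die_low, die_mid, die_tall, vial below 0.02 m/s and distance of each of die_low, die_mid, die_tall from where it was at the start of the episode below 0.025 m); the robot touches nothing.
It fails at once if a die or the vial is lifted (z of any of die_low, die_mid, die_tall, vial in the frame of die_rack above 0.042 m).
It fails at once if a die is pressed hard (over 45 N) (contact force between any of the arm, the fingers and die_low above 45 N or contact force between any of the arm, the fingers and die_mid above 45 N or contact force between any of the arm, the fingers and die_tall above 45 N).
It fails at once if a die or the vial is tipped over (angle between any of die_low, die_mid, die_tall, vial's own z axis and vertical above 0.4 rad).
It fails at once if the vial or its nest is pressed (z of vial in the frame of die_rack below 0.0305 m or contact force between the fingers and vial above 1 N).
It fails at once if a bystander is disturbed (distance of any of hex_keys, weigh_boat, vial from where it was at the start of the episode above 0.02 m).
It also fails if it takes over 48 s, if anything falls off the work surface, if the arm or the gripper's body presses on something with over 40 N, if the wrist force passes 120 N, or if a joint passes its speed limit or range.

## Working session

There is one attempt and no reset: what is moved stays moved. The work goes in short steps, each a Python script; the robot and the scene stay as the last script left them, time stands still between calls to the robot, and variables do not carry over. Pictures are saved under pics/ and viewed, at most 10 in all, crops included, and the job is handed in when it is done.

```bash
mkdir -p pics; python3 - <<'E'
from workcell import ctrl
import cv2
for n in ("scene","top"):
    im=ctrl.camera(n); cv2.imwrite(f"pics/{n}0.png",im[:,:,::-1]); print(n,ctrl.camera_info(n))
print(ctrl.camera_info("wrist"),ctrl.get_tool_rot(),ctrl.grip_point_offset,ctrl.get_t())
E
```

```text
scene {'fov_y': 54.94496441360853, 'cx': 267.29745113445244, 'cy': 215.63795469484427, 'position': array([-0.0576426 , -0.47990162,  0.45354754]), 'attitude': array([-0.46858506,  0.76191788, -0.38330413,  0.23018934])}
top {'fov_y': 45.60562686075241, 'cx': 278.0222706595649, 'cy': 215.12883571331452, 'position': array([0.37894073, 0.01274946, 0.99288283]), 'attitude': array([-0.05803888,  0.70702195, -0.70256611,  0.05614538])}
{'fov_y': 71.5186577942781, 'cx': 281.2173718491449, 'cy': 208.8115612754293, 'position': array([ 0.28565743, -0.61602156,  0.37222996]), 'attitude': array([ 0.12458762,  0.80071684, -0.57873025, -0.09166112])} [-1.09230020e-03  9.87320654e-01  1.58734789e-01 -2.11581327e-05] 0.0187 0.1
```

View pics/scene0.png

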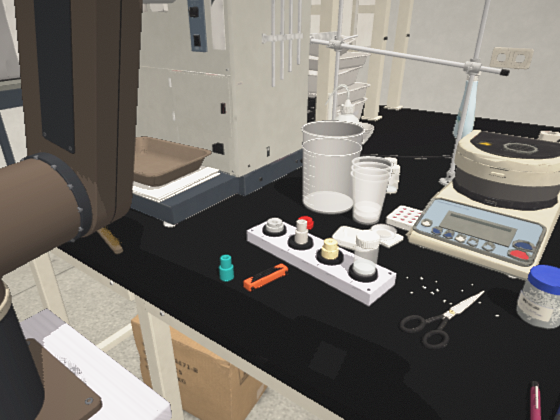

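View pics/top0.png

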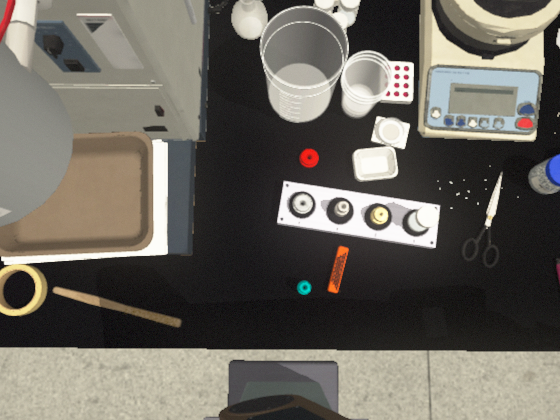

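The rack lies at about (280–438, 183–245) in the top view. From left to right it holds the low die (302,203), the tall die (342,208), the mid die (380,215) and the vial (420,220). The red decoy is behind it and the turquoise one in front. I'll enlarge that area and set up the projection.

```bash
cat > h.py <<'E'
import numpy as np
from workcell import ctrl
from scipy.spatial.transform import Rotation as R
def world(name,u,v,z,info=None):
    i=info or ctrl.camera_info(name); f=210/np.tan(np.radians(i['fov_y'])/2)
    d=R.from_quat(np.roll(i['attitude'],-1)).apply([(u-i['cx'])/f,(v-i['cy'])/f,1])
    p=i['position']; return p+d*(z-p[2])/d[2]
E
python3 - <<'E'
import cv2
from h import *
im=cv2.imread("pics/top0.png")[170:255,270:445]
cv2.imwrite("pics/top0c.png",cv2.resize(im,None,fx=4.5,fy=4.5,interpolation=cv2.INTER_CUBIC))
for n,u,v,z in (("low",302,203,.0515),("tall",342,208,.0785),("mid",380,215,.0635),("vial",420,218,.1065),("c1",285,182,.028),("c2",439,205,.028),("c3",436,247,.028),("c4",277,223,.028),("rheo",193,255,0),("keys",339,270,.018),("turq",305,288,.045)):
    print(n,world("top",u,v,z).round(4))
E
```

```text
low [ 0.5563 -0.03    0.0515]
tall [ 0.5422 -0.1031  0.0785]
mid [ 0.5319 -0.1764  0.0635]
vial [ 0.5198 -0.2393  0.1065]
c1 [0.6028 0.0025 0.028 ]
c2 [ 0.5584 -0.2999  0.028 ]
c3 [ 0.4757 -0.2903  0.028 ]
c4 [0.5207 0.0178 0.028 ]
rheo [0.4595 0.1845 0.    ]
keys [ 0.4307 -0.1032  0.018 ]
turq [ 0.3952 -0.0358  0.045 ]
```

View pics/top0c.png

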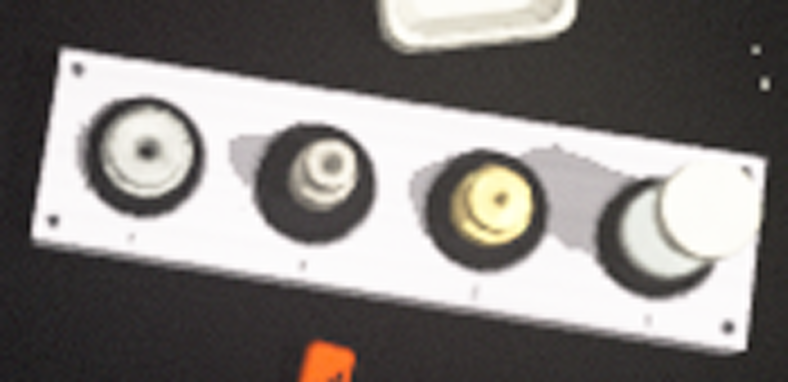

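Top centres are at about (302.9,203.1) for the low die, (343.8,206.0) for the tall and (380.7,214.4) for the mid. Next I'll shut the gripper, move high above the low die and take a wrist view to cross-check.

```bash
cat >> h.py <<'E'
yt=np.array([.9895,-.1447,0]); zt=np.array([0,0,-1.])
M=np.array([np.cross(yt,zt),yt,zt]).T
Q=np.roll(R.from_matrix(M).as_quat(),1)
E
python3 - <<'E'
from h import *
import cv2
for n,u,v,z in (("low",302.9,203.1,.0515),("tall",343.8,206.0,.0785),("mid",380.7,214.4,.0635)): print(n,world("top",u,v,z).round(4))
ctrl.gripper_to(0.0)
ctrl.move_to([.543,-.17,.25],Q)
print(ctrl.get_tcp_pos(),ctrl.get_qpos(),ctrl.get_t(),ctrl.get_wrist_force(),ctrl.get_width())
i=ctrl.camera_info("wrist"); im=ctrl.camera("wrist"); cv2.imwrite("pics/w1.png",im[:,:,::-1])
import pickle; pickle.dump(i,open("w1.pkl","wb")); print(i)
E
```

```text
low [ 0.5561 -0.0318  0.0515]
tall [ 0.546  -0.1065  0.0785]
mid [ 0.5331 -0.1778  0.0635]
[ 0.54287575 -0.1709052   0.24993832] [-4.83099636e-01  3.95617689e-02  1.82172766e+00 -2.78905196e-04
  1.28028770e+00 -3.36429992e-01] 2.9333 [-0.07779959 -0.09952768 -0.4364135 ] -0.0023539161872969017
{'fov_y': 71.5186577942781, 'cx': 281.2173718491449, 'cy': 208.8115612754293, 'position': array([ 0.55413035, -0.09332065,  0.39207962]), 'attitude': array([ 0.15419133,  0.98532091, -0.07233111, -0.01165968])}
```

View pics/w1.png

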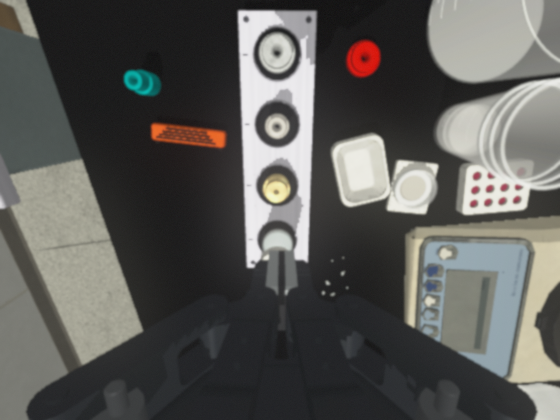

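The wrist view shows the low die's top at about (277,51), the tall's at (277,126) and the mid's at (276,187). The vial is behind the fingers. I'll compare these with the top view.

```bash
python3 - <<'E'
from h import *
import cv2,pickle
i=pickle.load(open("w1.pkl","rb"))
for n,u,v,z in (("low",277,51,.0515),("tall",277,126.5,.0785),("mid",276,187,.0635)): print(n,world("",u,v,z,i).round(4))
im=cv2.imread("pics/w1.png")[20:220,230:325]
cv2.imwrite("pics/w1c.png",cv2.resize(im,None,fx=3,fy=3,interpolation=cv2.INTER_CUBIC))
E
```

```text
low [ 0.5589 -0.0294  0.0515]
tall [ 0.548  -0.1036  0.0785]
mid [ 0.5364 -0.1705  0.0635]
```

View pics/w1c.png

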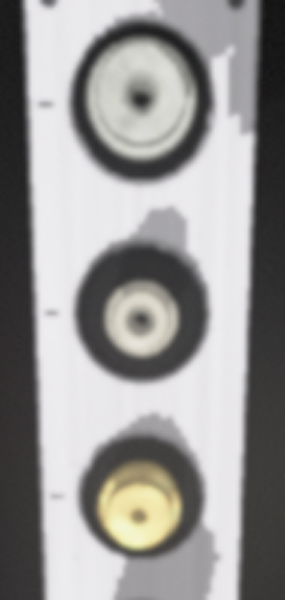

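Both views agree to within about 3 mm, once the mid is corrected to row 192. I'll press the low die with force-guarded steps.

```bash
cat >> h.py <<'E'
def press(x,y,top):
    ctrl.servo_line([x,y,max(top+.06,.13)],v=.2)
    ctrl.servo_line([x,y,top+.008],v=.08)
    ctrl.dwell(.2); b=ctrl.get_wrist_force()[2]; z=top+.008; log=[]
    while z>top-.0125:
        z-=.001; ctrl.servo_line([x,y,z],v=.012)
        f=ctrl.get_wrist_force()[2]-b; log.append((round((ctrl.get_tcp_pos()[2]-top)*1e3,1),round(f,1)))
        if f>9: break
    ctrl.dwell(.2); print(log,ctrl.get_wrist_force()-[0,0,b],ctrl.get_tcp_pos(),ctrl.get_t())
E
python3 - <<'E'
from h import *
ctrl.servo_line([.5575,-.0315,.2],v=.2)
press(.5575,-.0315,.0515)
E
```

```text
[(np.float64(7.0), np.float64(-0.2)), (np.float64(5.8), np.float64(-0.2)), (np.float64(4.9), np.float64(0.2)), (np.float64(3.9), np.float64(-0.2)), (np.float64(2.9), np.float64(0.5)), (np.float64(1.9), np.float64(0.5)), (np.float64(0.9), np.float64(0.3)), (np.float64(-0.0), np.float64(0.5)), (np.float64(-0.9), np.float64(1.8)), (np.float64(-2.0), np.float64(1.1)), (np.float64(-3.1), np.float64(1.1)), (np.float64(-4.1), np.float64(1.4)), (np.float64(-5.1), np.float64(0.4)), (np.float64(-6.1), np.float64(0.3)), (np.float64(-7.1), np.float64(1.6)), (np.float64(-7.9), np.float64(1.7)), (np.float64(-8.0), np.float64(7.7)), (np.float64(-8.0), np.float64(13.3))] [-4.45289677  0.64032045 11.85836627] [ 0.55776635 -0.03158488  0.04346696] 10.3083
```

The hard stop showed at exactly −8 mm. The mid is next, then the tall.

```bash
python3 - <<'E'
from h import *
import cv2
ctrl.servo_line([.5575,-.0315,.14],v=.15)
press(.535,-.177,.0635)
ctrl.servo_line([.535,-.177,.15],v=.15)
ctrl.servo_line([.543,-.17,.25],v=.2)
im=ctrl.camera("wrist")[20:290,220:335]
cv2.imwrite("pics/w2c.png",cv2.resize(im[:,:,::-1],None,fx=2.2,fy=2.2)); print(ctrl.get_t())
E
```

```text
[(np.float64(7.1), np.float64(-0.7)), (np.float64(5.9), np.float64(-0.9)), (np.float64(4.9), np.float64(-0.6)), (np.float64(3.9), np.float64(-1.2)), (np.float64(2.9), np.float64(-0.6)), (np.float64(1.9), np.float64(-1.1)), (np.float64(0.9), np.float64(-0.8)), (np.float64(0.0), np.float64(-0.3)), (np.float64(-0.9), np.float64(-0.4)), (np.float64(-2.0), np.float64(-0.1)), (np.float64(-3.1), np.float64(0.1)), (np.float64(-4.1), np.float64(-0.4)), (np.float64(-5.1), np.float64(-0.9)), (np.float64(-6.1), np.float64(-0.3)), (np.float64(-7.1), np.float64(-0.1)), (np.float64(-7.9), np.float64(0.3)), (np.float64(-8.0), np.float64(5.5)), (np.float64(-8.0), np.float64(10.0))] [-2.89282385  1.96745317  9.63212129] [ 0.53533952 -0.17718751  0.05549617] 17.7917
19.2833
```

View pics/w2c.png

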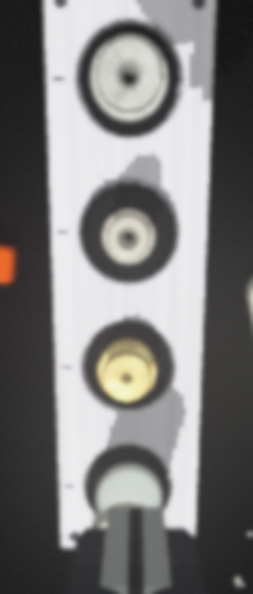

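The low and mid dies stand upright and centred in their nests, and the tall is unchanged at crop (128,237). I'll press the tall one now.

```bash
python3 - <<'E'
from h import *
import cv2
ctrl.servo_line([.547,-.105,.2],v=.2)
press(.547,-.105,.0785)
ctrl.servo_line([.547,-.105,.15],v=.15)
ctrl.servo_line([.543,-.17,.25],v=.2)
a=ctrl.camera("wrist")[20:290,220:335]; b=ctrl.camera("scene")[205:310,235:400]
a=cv2.resize(a,None,fx=2,fy=2); b=cv2.resize(b,None,fx=3,fy=3)
c=np.zeros((540,230+495,3),np.uint8); c[:,:230]=a; c[:315,230:]=b
cv2.imwrite("pics/w3.png",c[:,:,::-1]); print(ctrl.get_t())
E
```

```text
[(np.float64(7.1), np.float64(0.2)), (np.float64(5.9), np.float64(0.3)), (np.float64(4.9), np.float64(-0.6)), (np.float64(3.9), np.float64(-0.8)), (np.float64(2.9), np.float64(0.2)), (np.float64(1.9), np.float64(-0.2)), (np.float64(0.9), np.float64(0.1)), (np.float64(-0.0), np.float64(-0.6)), (np.float64(-0.9), np.float64(1.0)), (np.float64(-2.0), np.float64(1.3)), (np.float64(-3.1), np.float64(0.3)), (np.float64(-4.1), np.float64(0.2)), (np.float64(-5.1), np.float64(-0.7)), (np.float64(-6.1), np.float64(1.5)), (np.float64(-7.1), np.float64(0.9)), (np.float64(-7.9), np.float64(2.1)), (np.float64(-8.0), np.float64(4.9)), (np.float64(-8.0), np.float64(9.5))] [-2.33451418  0.23643656 10.12797169] [ 0.5477341  -0.10527509  0.07050993] 26.0
27.5417
```

View pics/w3.png

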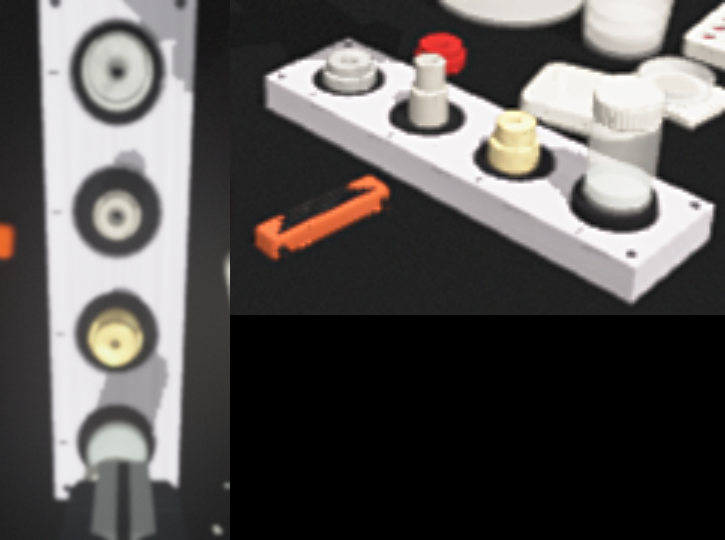

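All three dies are upright with their nests flush, and the vial is still on its raised nest.

```bash
python3 -c "
from workcell import ctrl
print(ctrl.hand_in())"
```

```text
the job is handed in; nothing more can be done
None
```

I pressed the low, mid and tall dies in that order to their hard stops (peak about 13 N), left the vial raised and untouched, and handed the job in at about 28 s; no verdict came back.

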